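# Clip the snap hook onto the bench anchor loop

## Robot

A 6-joint arm with a two-finger parallel gripper is mounted at the origin on a cart in front of the work surface, level with it; the furniture and walls round the work are solid. World frame = base frame: x ahead of the robot, y to its left, z up, the work surface at z = 0. Lengths are in m, angles in rad, forces in N, time in s.
With the tool pointing down it reaches from about 0.375 to 0.975 m from the base axis. Payload 3.8 kg.
Tool frame: the origin (TCP) lies at the very end of the fingers, on their centre line; the grasp point (between the pads) lies 19 mm behind it; z points along the fingers, y is the line along which they close (so a half turn about z gives the same grasp; the last joint's range is limited). The gripper opens to 85 mm and grips with 20 to 120 N. Pads are 22 mm wide; open, the fingers measure 114 mm over their backs; the gripper's body (76 mm by 85 mm) begins 54 mm behind the grasp point. The pads swing forward as they close: fully open they stand 13 mm farther back than shut.
Start: joints at [1.187, 0.264, 1.604, -0, 1.274, -0.037], TCP at [0.229, 0.635, 0.208] pointing down, gripper open.
Joint ranges: [-2.63, 2.63], [-0.94, 2.18], [0.31, 2.57], [-1.31, 4.45], [0, 2.66], [-2.55, 2.55]. Speed limits (rad/s): [2.57, 2.57, 3.14, 3.14, 3.14, 3.14].

## Interface

Orientations are given as a rotation vector (axis times angle).
In Python, from workcell import monitor, viewer, job gives the robot as it stands. The module is installed in compiled form; this text tells all that it offers.
- The arm moves only by the tool step_arm, never from a script. Its argument "series" is one flat list of numbers, 4 for each row, row after row: the shift along the tool's x, y, z in m, then the turn about the tool's z in rad. A call has 1 to 8 rows; each row is the pose to reach, as a shift and turn from the pose commanded when the call began, along the tool's axes at that moment; what a row does not reach only later rows make up. A row lasts 1/8 s, in which the tool goes at most 62.5 mm and 10.7 degrees, less where a joint would pass 70% of its speed; a pose out of reach is approached as far as the arm can. A call with a gripper value outside its range is refused whole. "gripper" is the opening, from 0 (shut) to 1 (fully open), set as the call begins (left out, the last holds). The fingers move at their own pace and stop on an object; "newtons" is the grip in N (left out, the last holds). Time passes only in rows, so rows that repeat a pose let the fingers close. It gives the time, the measured TCP pose, the force, the opening and the grip force at its end, in the units of the state.
- monitor.read_state(): the state, without advancing time (a new reading comes with each control period).
- viewer.read_camera(name): name is "scene" or "top"; returns a dict with "image" (480x640x3 uint8, red, green, blue), "intrinsics" (3x3 intrinsics, pixels), "distortion" ([k1, k2, p1, p2, k3] as OpenCV has them; the pictures are not rectified), "T" (4x4, takes a point from camera to world coordinates). Camera axes: x right, y up, looking along -z (the intrinsics and any distortion apply to the point x, -y, -z); pixel columns grow to the right and rows downward; lengths in m; the calibration is good to about 2 mm. A picture is of the moment at which its call begins. There is no depth.
- job.finish_job(): hands the job in; it is judged then, once.
Trained networks look in a picture, given as the dict that the camera call returned (one of the last four; its "shot" number tells which), for a name from the list of things; names that differ only in an ending like _2 or _b are one class to them, and where a whole thing is asked for, a point or a joint stands for the part that bears it (a point fixed in the world has none). Each returns a list of dicts, best first, with "score" (0 to 1); they miss things now and then, are a little off and sometimes report something else, mostly with a low value. They report only what shows in the picture. A call takes as long as a camera call.
- viewer.boxes_of(picture, label): "extent" ([centre column, centre row, width, height] in pixels, round what is visible of it).
- viewer.spot_point(picture, label): "point" ([column, row] in pixels: a listed point, or the origin of a listed thing).
The state is a dict: "time": time; "q": joint angles; "joint_vel": joint speeds; "joint_torque": joint torques, N m; "tool_pos": TCP position; "tcp_rot": TCP orientation; "wrist_force": force on the tool from outside, world axes, zero at the start; "torque": the same for the moment, N m; "width": opening from 0.0 (shut) to 1.0 (fully open); "grip_force": force on a finger pad.
Only numpy, scipy, OpenCV 4.12 (cv2) and the standard library are available. Lean on these libraries where they do the work, as an engineer would, in place of code of your own. Each camera call takes 0.05 s, during which the arm holds its last target. There are 200 camera calls.

## Task

Pick up the loose steel snap hook by its shank and clip it onto the right-hand leg of the anchor loop: push the hook's mouth against that leg so that the leg presses the sprung gate inward and goes right past it, and the gate springs shut behind it. Leave the hook lying flat at the foot of the loop with the leg caught inside and the gate shut, let go, and do not disturb the other loose things.

Things in the scene. Friction and masses are not known exactly. Their poses are not given: they have to be found in the camera images.
- anchor_loop: Fixed upright steel staple of 12 mm round bar: two upright legs 100 mm apart (centres) joined by a level top bar; top 58 mm above the bench, 46 mm free under the top bar. Welded on a base plate 150 x 70 mm, 5 mm thick, that reaches 25 mm beyond each leg. Origin: foot of the right-hand leg (the robot's right), on the bench. +x points level from the right-hand to the left-hand leg, z up.
- right_leg (a point): Point on the axis of the right-hand leg, 15 mm above the bench; same axes as the loop. The hook is pushed on along this +x, from outside the loop; up to 0.25 rad askew does no harm.
- snap_hook: Loose steel snap hook, lying flat, 198 mm long, 80 mm wide, about 0.4 kg. A straight shank, with a ring at its tail, carries a fork of two 14 mm round prongs, 50 mm wide inside. A sprung gate, hinged at the tip of the -y prong, lies across the mouth behind the inward-bent nose of the +y prong. Origin: on the underside, below point hook_throat. +x points out of the mouth, z up.
- hook_shank (a point): Middle of the hook's shank, half-way up (10 mm above the underside): the place to grip it, fingers closing along y. Same axes as the hook. The shank is a bar 24 mm wide (y), 20 mm high and 80 mm long along x, clear on both sides; the fork begins 30 mm ahead of this point.
- hook_throat (a point): Where the leg's axis stands when fully home: 50 mm ahead (+x) of hook_shank on the centre line, 10 mm above the underside, same axes. The shut gate crosses 64 mm ahead of it; the hook's foremost tip is 82 mm ahead. The leg passes the folded gate if within 8 mm of the centre line (y); the gate springs shut once the leg is less than about 10 mm ahead of this point.
- hook_gate (a joint): Angle of the hook's gate in rad: 0 = shut, grows as it swings inward (towards the shank), 1.45 = folded fully in. A spring shuts it; pressing it in with the leg takes about 4 to 8 N.
- step_block: Loose dark stepped block, 48 x 66 x 40 mm, beyond the vice, in front of the cutter tin: leave alone. Origin: centre of its underside.
- sleeve: Loose round steel sleeve, 103 x 40 mm, lying between the vice and the drawer chest: leave alone. Origin: centre of its underside.
- slot_block: Loose steel block with a slot, 66 x 48 x 30 mm, behind the loop, by the brown timber: leave alone. Origin: centre of its underside.

How it is judged:
On the way:
1. the right-hand leg, inside the mouth of the hook and touching the hook, holds the gate pressed in by more than 0.5 rad (x of right_leg in the frame of hook_throat between 0 and 0.075 m and y of right_leg in the frame of hook_throat between -0.03 and 0.03 m and value of joint hook_gate above 0.5 rad and contact force between snap_hook and anchor_loop above 0.5 N), for 0.05 s.
At the end, for the whole second after the job is handed in: The right-hand leg stands inside the hook, behind the gate (its centre -12 to 56 mm ahead of the throat point and within 30 mm of the centre line); the gate is shut (under 0.12 rad); the hook lies flat (tilt under 0.2 rad, throat point below 26 mm) and at rest (x of right_leg in the frame of hook_throat between -0.012 and 0.056 m and y of right_leg in the frame of hook_throat between -0.03 and 0.03 m and value of joint hook_gate below 0.12 rad and angle between hook_throat's own z axis and vertical below 0.2 rad and height (world z) of hook_throat below 0.026 m and linear speed of snap_hook below 0.02 m/s); the robot touches nothing.
It fails at once if the stepped block, the sleeve or the slotted block is moved by more than 30 mm (distance of any of step_block, sleeve, slot_block from where it was at the start of the episode above 0.03 m).
It also fails if it takes over 48 s, if anything falls off the work surface, if the arm or the gripper's body presses on something with over 40 N, if the wrist force passes 120 N, or if a joint passes its speed limit or range.

## Working session

There is one attempt and no reset: what is moved stays moved. The work goes in short steps, Python scripts to look and compute and a tool call to move; the robot and the scene stay as the last step left them, time stands still between calls to the robot, and variables do not carry over. Pictures are saved under pics/ and viewed, at most 10 in all, crops included, and the job is handed in when it is done.

Besides the shell and the picture viewer there is one more tool, called after "Request:" by a JSON object that holds its "api" and its "payload". step_arm: Moves the arm, as the interface text tells. Its arguments: {"type":"object","properties":{"series":{"type":"array"},"gripper":{"type":"number"},"newtons":{"type":"number"}},"required":["series"]}

```bash
mkdir -p pics; cat > h.py <<'E'
import numpy as np, cv2
from workcell import monitor, viewer, job
def ray(p,uv):
    K=np.array(p["intrinsics"]);d=np.array(p["distortion"]);T=np.array(p["T"])
    x,y=cv2.undistortPoints(np.array([[uv]],float),K,d)[0,0]
    return T[:3,3],T[:3,:3]@np.array([x,-y,-1.])
def onz(p,uv,z):
    o,r=ray(p,uv);return o+r*(z-o[2])/r[2]
def tri(ps,uvs):
    A=np.zeros((3,3));b=np.zeros(3)
    for p,uv in zip(ps,uvs):
        o,r=ray(p,uv);r=r/np.linalg.norm(r);M=np.eye(3)-np.outer(r,r);A+=M;b+=M@o
    return np.linalg.solve(A,b)
def proj(p,X):
    T=np.array(p["T"]);c=T[:3,:3].T@(np.array(X)-T[:3,3])
    c=np.array([[c[0],-c[1],-c[2]]])
    return cv2.projectPoints(c,np.zeros(3),np.zeros(3),np.array(p["intrinsics"]),np.array(p["distortion"]))[0][0,0]
def save(p,n): cv2.imwrite(n,p["image"][:,:,::-1])
E
python3 - <<'E'
from h import *
np.set_printoptions(precision=4,suppress=True)
ps={n:viewer.read_camera(n) for n in("scene","top")}
for n,p in ps.items():
    save(p,f"pics/{n}0.png");print(n,np.array(p["T"])[:3,3])
    for l,z in [("right_leg",.015),("anchor_loop",0),("hook_shank",.01),("hook_throat",.01),("snap_hook",0),("step_block",0),("sleeve",0),("slot_block",0)]:
        for d in viewer.spot_point(p,l)[:2]: print(l,round(d["score"],2),np.round(d["point"],1),onz(p,d["point"],z))
s=monitor.read_state();print(s["tool_pos"],s["tcp_rot"],s["width"])
E
```

```text
scene [-0.0956  0.7173  0.9402]
right_leg 0.87 [280.4 308.6] [0.4529 0.3441 0.015 ]
anchor_loop 0.59 [283.3 313.8] [0.4464 0.3416 0.    ]
hook_shank 0.75 [366.6 270.7] [0.4143 0.1165 0.01  ]
hook_throat 0.78 [345.3 278.7] [0.4283 0.1723 0.01  ]
snap_hook 0.64 [349.5 280.7] [0.4231 0.1628 0.    ]
step_block 0.46 [303.9 212.1] [0.6734 0.0994 0.    ]
slot_block 0.61 [217.6 301.1] [0.5686 0.4371 0.    ]
top [0.4565 0.1523 1.0776]
right_leg 0.61 [237.5 280.2] [0.4346 0.3424 0.015 ]
anchor_loop 0.64 [239.4 277.7] [0.4397 0.3411 0.    ]
hook_throat 0.6 [320.7 286.4] [0.4236 0.1678 0.01  ]
snap_hook 0.91 [321.9 287.5] [0.421  0.1654 0.    ]
step_block 0.93 [357.9 174.3] [0.6632 0.0905 0.    ]
sleeve 0.8 [435.8 184. ] [ 0.6436 -0.076   0.    ]
slot_block 0.68 [197.2 215.4] [0.5723 0.4353 0.    ]
[0.2294 0.6348 0.2082] [0.5421 3.0945 0.    ] 0.9997969363748873
```

View pics/scene0.png

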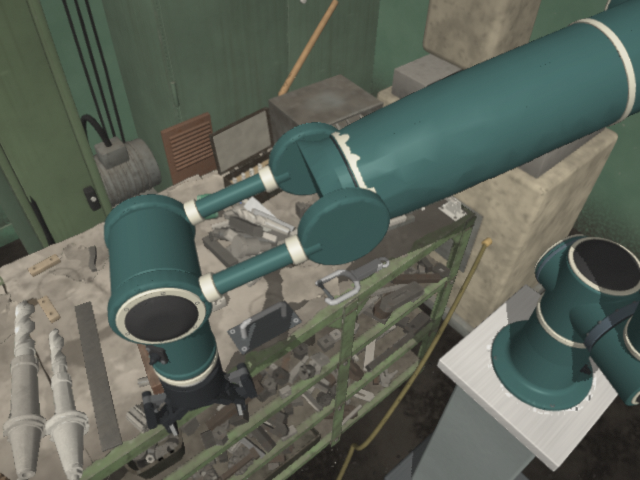

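View pics/top0.png

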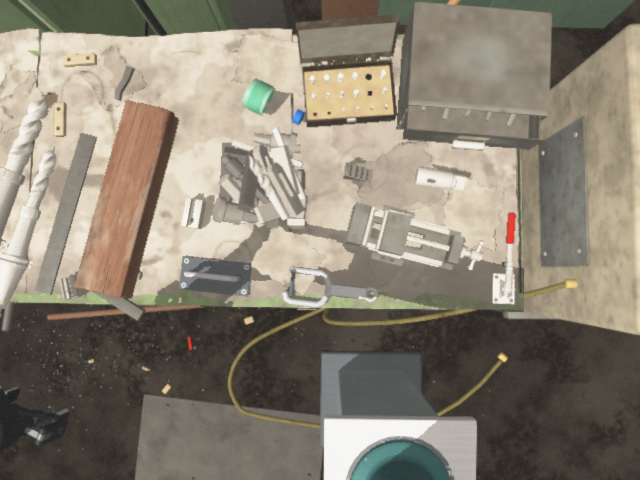

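```bash
python3 - <<'E'
import cv2
a=cv2.imread("pics/top0.png")[245:315,170:390];cv2.imwrite("pics/c1.png",cv2.resize(a,None,fx=3.6,fy=3.6,interpolation=cv2.INTER_CUBIC))
a=cv2.imread("pics/scene0.png")[245:365,215:400];cv2.imwrite("pics/c2.png",cv2.resize(a,None,fx=4,fy=4,interpolation=cv2.INTER_CUBIC))
E
```

```text
(no output)
```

View pics/c1.png

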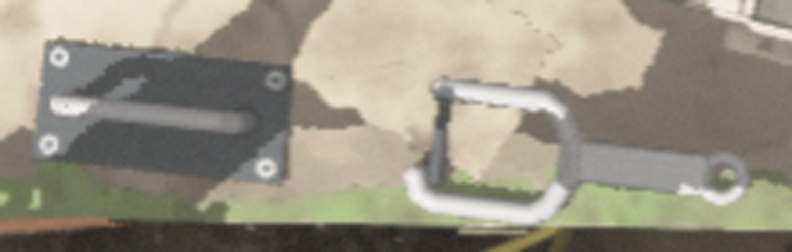

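View pics/c2.png

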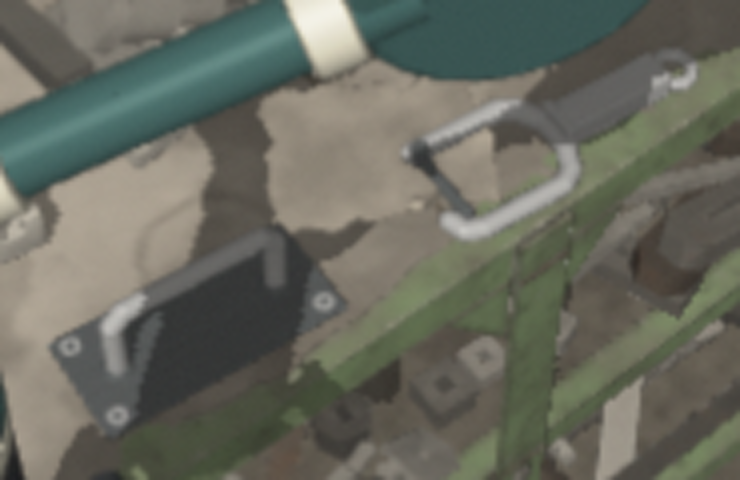

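```bash
cat > m.py <<'E'
from h import *
np.set_printoptions(precision=4,suppress=True)
p=viewer.read_camera("top")
f=lambda u,v,z:onz(p,[170+(u+.5)/3.6-.5,245+(v+.5)/3.6-.5],z)
c=[f(*q,.005) for q in[(45,40),(293,67),(281,183),(36,157)]]
print("plate",c); m=np.mean(c,0); ax=(c[0]-c[1])+(c[3]-c[2]);ax/=np.linalg.norm(ax);print(m,ax,np.degrees(np.arctan2(ax[1],ax[0])),"leg",m-.05*ax)
top=[f(68,102,.052),f(235,121,.052)];print("topbar",top)
for q in [(480,148),(590,163),(700,173.5),(726,177)]: print("hook",f(*q,.015))
print("nose tip",f(410,172,.01),"hinge tip",f(437,90,.01),"ring end",f(748,178,.01), "fork start", f(576,163,.015))
E
python3 m.py
```

```text
plate [array([0.485 , 0.4645, 0.005 ]), array([0.4706, 0.316 , 0.005 ]), array([0.4025, 0.322 , 0.005 ]), array([0.4157, 0.4682, 0.005 ])]
[0.4435 0.3927 0.005 ] [0.0932 0.9956 0.    ] 84.65093632634128 leg [0.4388 0.3429 0.005 ]
topbar [array([0.4488, 0.4367, 0.052 ]), array([0.4393, 0.3412, 0.052 ])]
hook [0.4247 0.2048 0.015 ]
hook [0.4167 0.1409 0.015 ]
hook [0.4113 0.0774 0.015 ]
hook [0.4095 0.0623 0.015 ]
nose tip [0.4101 0.2457 0.01  ] hinge tip [0.458  0.2305 0.01  ] ring end [0.4088 0.0492 0.01  ] fork start [0.4166 0.149  0.015 ]
```

```bash
cat > go.py <<'E'
import sys
from h import *
from scipy.spatial.transform import Rotation as R
np.set_printoptions(precision=4,suppress=True)
def rel(t,yaw_y):
    s=monitor.read_state();M=R.from_rotvec(s["tcp_rot"]).as_matrix()
    cur=np.arctan2(M[1,1],M[0,1]);d=np.array(t)-s["tool_pos"]
    print("t",s["time"],"tcp",np.array(s["tool_pos"]),"yaw_y",np.degrees(cur),"tilt",M[2],"w",s["width"],s["grip_force"],"F",np.array(s["wrist_force"]))
    print("shift",M.T@d,"turn",cur-np.radians(yaw_y))
a=list(map(float,sys.argv[1:]));rel(a[:3],a[3])
E
python3 go.py .4150 .114 .09 -6.0
```

```text
t 0.95 tcp [0.2294 0.6348 0.2082] yaw_y 70.12841777935579 tilt [ 0.  0. -1.] w 0.9970753262246783 0.0 F [-1.1365 -0.9597 -0.2817]
shift [-0.3516 -0.4267  0.1182] turn 1.3286915445835483
```

Request:
{"api": "step_arm", "payload": {"series": [-0.352,-0.427,0.1,1.329,-0.352,-0.427,0.1,1.329,-0.352,-0.427,0.1,1.329,-0.352,-0.427,0.1,1.329,-0.352,-0.427,0.1,1.329,-0.352,-0.427,0.1,1.329,-0.352,-0.427,0.1,1.329,-0.352,-0.427,0.1,1.329], "gripper": 1}}

```text
time: 1.95
tool_pos: [0.3954, 0.1697, 0.1195]
tcp_rot: [2.336, 2.1, 0.003]
wrist_force: [1.0, 0.3, -0.6]
width: 1.002
grip_force: 0.0
```

```bash
python3 go.py .4150 .114 .06 -6.0
```

```text
t 1.95 tcp [0.3954 0.1697 0.1195] yaw_y -6.097301670413791 tilt [ 0.0007  0.0017 -1.    ] w 1.0015738108232006 0.0 F [ 1.015   0.3212 -0.5645]
shift [-0.0533  0.0253  0.0595] turn -0.0016982345164109902
```

Request:
{"api": "step_arm", "payload": {"series": [-0.053,0.025,0.059,0,-0.053,0.025,0.059,0,-0.053,0.025,0.059,0]}}

```text
time: 2.33
tool_pos: [0.4132, 0.1155, 0.0594]
tcp_rot: [-2.336, -2.098, 0.003]
wrist_force: [-0.2, -0.5, -0.0]
width: 1.003
grip_force: 0.0
```

```bash
python3 - <<'E'
from h import *
p=viewer.read_camera("top");save(p,"pics/t1.png")
a=p["image"][225:315,260:400,::-1];cv2.imwrite("pics/c3.png",cv2.resize(a,None,fx=5,fy=5,interpolation=cv2.INTER_CUBIC))
E
python3 go.py .4150 .114 .004 -6.0
```

```text
t 2.375 tcp [0.4142 0.1165 0.0605] yaw_y -6.0705388641945435 tilt [ 0.0005 -0.0004 -1.    ] w 0.9995297338873447 0.0 F [0.1884 0.1529 1.0596]
shift [-0.0024  0.0011  0.0565] turn -0.0012311354308119082
```

View pics/c3.png

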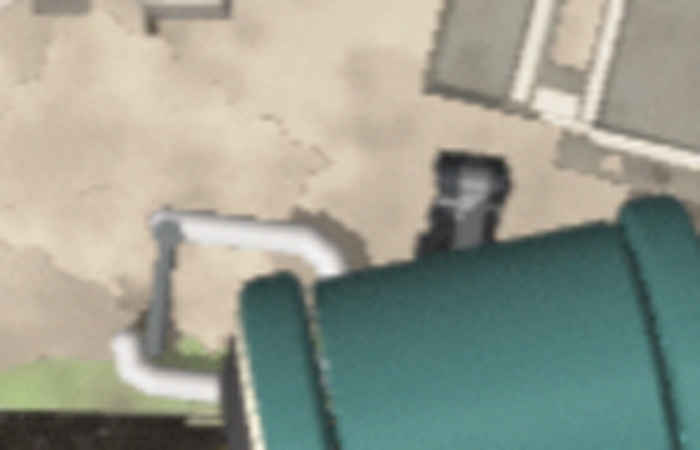

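The crop shows the fork at (120–340, 215–400), the far finger at about (470, 200), clear of the vice, and the shank hidden under the wrist. Descending now.

Request:
{"api": "step_arm", "payload": {"series": [-0.002,0.001,0.03,0,-0.002,0.001,0.045,0,-0.002,0.001,0.055,0,-0.002,0.001,0.055,0]}}

```text
time: 2.88
tool_pos: [0.4144, 0.1145, 0.005]
tcp_rot: [-2.334, -2.103, 0.001]
wrist_force: [-0.4, 0.5, -0.3]
width: 1.002
grip_force: 0.0
```

Request:
{"api": "step_arm", "payload": {"series": [0,0,0,0,0,0,0,0,0,0,0,0,0,0,0,0,0,0,0,0,0,0,0,0,0,0,0,0,0,0,0,0], "gripper": 0, "newtons": 80}}

```text
time: 3.88
tool_pos: [0.4148, 0.1139, 0.0052]
tcp_rot: [-2.335, -2.102, 0.0]
wrist_force: [-0.5, 0.2, -0.3]
width: -0.002
grip_force: 0.0
```

Request:
{"api": "step_arm", "payload": {"series": [0,0,-0.01,0,0,0,-0.02,0,0,0,-0.02,0]}}

```text
time: 4.25
tool_pos: [0.4162, 0.1143, 0.0268]
tcp_rot: [2.334, 2.101, 0.004]
wrist_force: [-0.1, -0.6, -0.2]
width: 0.0
grip_force: 0.0
```

```bash
python3 go.py .4150 .114 .024 -6.0; python3 - <<'E'
from h import *
np.set_printoptions(precision=4,suppress=True)
for n in("top","scene"):
    p=viewer.read_camera(n);save(p,f"pics/{n}2.png")
    for l,z in [("hook_throat",.03),("snap_hook",.02),("right_leg",.015),("hook_shank",.03)]:
        for d in viewer.spot_point(p,l)[:1]: print(n,l,round(d["score"],2),np.round(d["point"],1),onz(p,d["point"],z))
    if n=="top": a=p["image"][240:315,170:390,::-1]
    else: a=p["image"][235:355,200:400,::-1]
    cv2.imwrite(f"pics/{n}2c.png",cv2.resize(a,None,fx=3.6,fy=3.6,interpolation=cv2.INTER_CUBIC))
E
```

```text
t 4.25 tcp [0.4162 0.1143 0.0268] yaw_y -6.017124654494892 tilt [ 0.001  0.003 -1.   ] w 0.00011488642482146217 0.0 F [-0.0617 -0.6041 -0.2138]
shift [-0.0004 -0.0012  0.0028] turn -0.00029888160420230014
top hook_throat 0.7 [318.5 286.3] [0.4244 0.172  0.03  ]
top snap_hook 0.75 [322.8 286.6] [0.4235 0.1633 0.02  ]
top right_leg 0.75 [239.3 276.8] [0.4418 0.3388 0.015 ]
top hook_shank 0.62 [358.9 175.2] [0.6556 0.0902 0.03  ]
scene hook_throat 0.73 [346.2 280. ] [0.4128 0.185  0.03  ]
scene snap_hook 0.76 [351.4 280.4] [0.4099 0.1706 0.02  ]
scene right_leg 0.68 [284.1 311.6] [0.4413 0.3426 0.015 ]
scene hook_shank 0.77 [367.9 271.4] [0.3999 0.1286 0.03  ]
```

View pics/top2c.png

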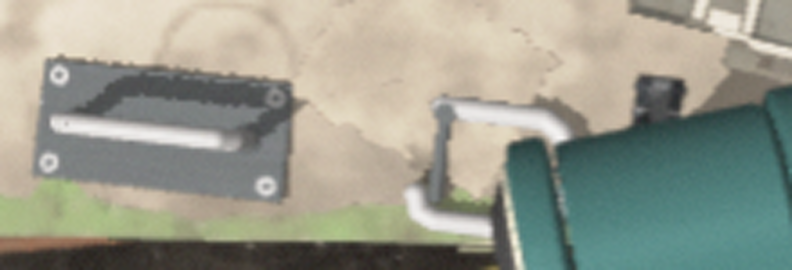

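View pics/scene2c.png

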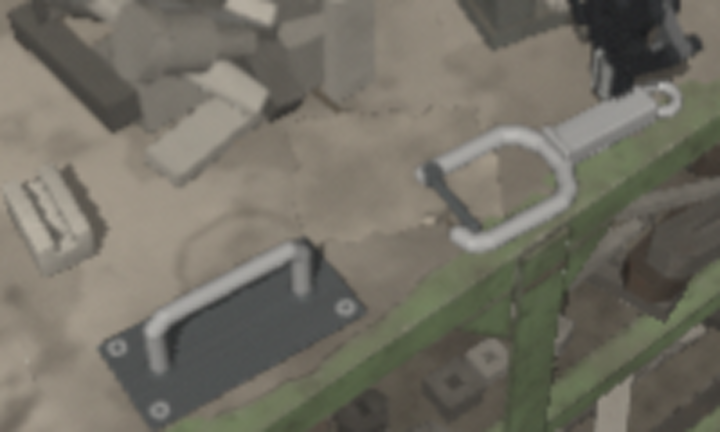

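```bash
python3 - <<'E'
from h import *
for n in("top","scene"):
    p=viewer.read_camera(n);o=[170,240] if n=="top" else [200,235]
    for X in [(.415,.114,0),(.415,.114,.02),(.4162,.1143,.0268),(.4162,.1143,.1),(.42,.165,.0),(.4388,.3429,.058)]:
        print(n,X,(proj(p,X)-o)*3.6)
    print(p["T"])
E
```

```text
top (0.415, 0.114, 0) [634.37181342 182.16703608]
top (0.415, 0.114, 0.02) [635.59669414 183.52070332]
top (0.4162, 0.1143, 0.0268) [635.51376847 181.88247287]
top (0.4162, 0.1143, 0.1) [640.45003016 187.22156451]
top (0.42, 0.165, 0.0) [547.50372217 172.69058253]
top (0.4388, 0.3429, 0.058) [228.64412844 138.66412934]
[[ 0.01022084  0.99795932 -0.06302953  0.45645554]
 [-0.99960545  0.00854785 -0.02675575  0.15225609]
 [-0.02616238  0.06327813  0.99765295  1.07764039]
 [ 0.          0.          0.          1.        ]]
scene (0.415, 0.114, 0) [600.49961524 135.69381517]
scene (0.415, 0.114, 0.02) [603.19606762 116.30959742]
scene (0.4162, 0.1143, 0.0268) [602.53062783 108.74797715]
scene (0.4162, 0.1143, 0.1) [612.94732904  32.93937174]
scene (0.42, 0.165, 0.0) [538.92184215 169.04461671]
scene (0.4388, 0.3429, 0.058) [302.76460224 236.75302731]
[[-0.63594553  0.56511098 -0.52556909 -0.0956147 ]
 [-0.77167611 -0.457306    0.44202625  0.71730147]
 [ 0.00944799  0.68667373  0.72690435  0.94018517]
 [ 0.          0.          0.          1.        ]]
```

Request:
{"api": "step_arm", "payload": {"series": [0,0,0.002,0,0,0,0.004,0,0,0,0.005,0]}}

```text
time: 5.22
tool_pos: [0.4147, 0.1139, 0.02]
tcp_rot: [-2.335, -2.102, 0.0]
wrist_force: [0.0, 0.5, 1.0]
width: 0.001
grip_force: 0.0
```

Request:
{"api": "step_arm", "payload": {"series": [0,0,0.001,0,0,0,0.002,0,0,0,0.003,0]}}

```text
time: 5.6
tool_pos: [0.4149, 0.114, 0.0172]
tcp_rot: [2.335, 2.102, 0.0]
wrist_force: [0.4, 0.1, 0.3]
width: 0.002
grip_force: 0.0
```

Request:
{"api": "step_arm", "payload": {"series": [0,0,0.003,0,0,0,0.006,0,0,0,0.009,0,0,0,0.011,0,0,0,0.012,0,0,0,0.012,0]}}

```text
time: 6.35
tool_pos: [0.4147, 0.1139, 0.0052]
tcp_rot: [-2.335, -2.102, 0.0]
wrist_force: [-0.4, 0.6, -0.5]
width: -0.0
grip_force: 0.0
```

```bash
python3 - <<'E'
from h import *
p=viewer.read_camera("scene")
a=p["image"][225:300,335:415,::-1];cv2.imwrite("pics/c5.png",cv2.resize(a,None,fx=8,fy=8,interpolation=cv2.INTER_NEAREST))
print((proj(p,monitor.read_state()["tool_pos"])-[335,225])*8)
E
```

```text
[256.470613   370.47063714]
```

View pics/c5.png

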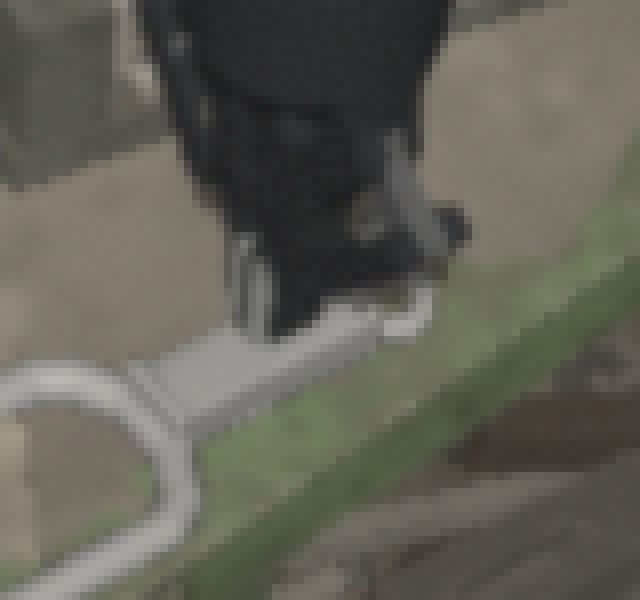

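The picture shows the shut fingertips at (265, 340), in front of the shank's top face, about 15 mm above where the TCP reading puts them (256, 370). I'll probe for contact.

Request:
{"api": "step_arm", "payload": {"series": [0,0,0.001,0,0,0,0.002,0,0,0,0.003,0,0,0,0.003,0]}}

```text
time: 6.9
tool_pos: [0.4147, 0.1139, 0.0022]
tcp_rot: [-2.335, -2.102, 0.0]
wrist_force: [0.0, 0.8, -0.5]
width: -0.002
grip_force: 0.0
```

Request:
{"api": "step_arm", "payload": {"series": [0,0,0.001,0,0,0,0.002,0,0,0,0.002,0]}}

```text
time: 7.28
tool_pos: [0.4147, 0.1139, 0.0001]
tcp_rot: [-2.335, -2.102, 0.0]
wrist_force: [-0.2, 0.1, -0.6]
width: 0.0
grip_force: 0.0
```

Request:
{"api": "step_arm", "payload": {"series": [0,0,0.001,0,0,0,0.002,0,0,0,0.003,0,0,0,0.003,0]}}

```text
time: 7.78
tool_pos: [0.4147, 0.1139, -0.0028]
tcp_rot: [-2.335, -2.102, 0.0]
wrist_force: [-1.3, 0.3, -0.5]
width: 0.001
grip_force: 0.0
```

Request:
{"api": "step_arm", "payload": {"series": [0,0,0.001,0,0,0,0.002,0,0,0,0.003,0,0,0,0.003,0]}}

```text
time: 8.28
tool_pos: [0.415, 0.114, -0.0032]
tcp_rot: [-2.334, -2.102, 0.002]
wrist_force: [-10.1, -1.1, 25.9]
width: 0.002
grip_force: 13.1
```

Request:
{"api": "step_arm", "payload": {"series": [0,0,-0.025,0,0,0,-0.05,0,0,0,-0.05,0,0,0,-0.05,0,0,0,-0.05,0,0,0,-0.05,0], "gripper": 1}}

```text
time: 9.02
tool_pos: [0.414, 0.1138, 0.0433]
tcp_rot: [-2.334, -2.101, 0.003]
wrist_force: [1.2, -0.1, 0.1]
width: 1.0
grip_force: 0.0
```

Request:
{"api": "step_arm", "payload": {"series": [0,0,0.03,0,0,0,0.045,0,0,0,0.05,0,0,0,0.054,0,0,0,0.054,0]}}

```text
time: 9.65
tool_pos: [0.4151, 0.114, -0.0095]
tcp_rot: [2.335, 2.102, 0.0]
wrist_force: [-0.1, -0.2, -0.4]
width: 1.001
grip_force: 0.0
```

Request:
{"api": "step_arm", "payload": {"series": [0,0,0.003,0,0,0,0.006,0,0,0,0.008,0,0,0,0.008,0]}}

```text
time: 10.15
tool_pos: [0.4146, 0.1139, -0.0179]
tcp_rot: [-2.335, -2.102, 0.001]
wrist_force: [0.6, 0.4, 0.4]
width: 1.0
grip_force: 0.0
```

Close with a moderate grip.

Request:
{"api": "step_arm", "payload": {"series": [0,0,0.001,0,0,0,0.001,0,0,0,0.001,0,0,0,0.001,0,0,0,0.001,0,0,0,0.001,0,0,0,0.001,0], "gripper": 0, "newtons": 80}}

```text
time: 11.02
tool_pos: [0.4154, 0.114, -0.0182]
tcp_rot: [2.335, 2.101, 0.001]
wrist_force: [-0.4, -0.5, 5.0]
width: 0.257
grip_force: 79.6
```

Request:
{"api": "step_arm", "payload": {"series": [0,0,-0.006,0,0,0,-0.012,0,0,0,-0.012,0]}}

```text
time: 11.4
tool_pos: [0.4147, 0.1139, -0.0067]
tcp_rot: [2.335, 2.102, 0.0]
wrist_force: [0.1, -0.1, -5.4]
width: 0.259
grip_force: 78.9
```

```bash
python3 go.py .4150 .114 .024 -6.0; python3 - <<'E'
from h import *
np.set_printoptions(precision=4,suppress=True)
p=viewer.read_camera("top");b=p["image"][:,:,::-1].copy();save(p,"pics/top3.png")
for l in("hook_throat","snap_hook","right_leg"):
    for d in viewer.spot_point(p,l)[:1]: print(l,d["point"],onz(p,d["point"],.02))
a=b[240:315,170:390];cv2.imwrite("pics/c6.png",cv2.resize(a,None,fx=3.6,fy=3.6,interpolation=cv2.INTER_CUBIC))
E
```

```text
t 11.4 tcp [ 0.4147  0.1139 -0.0067] yaw_y -6.011742406957697 tilt [ 0.      0.0001 -1.    ] w 0.25885183241628407 78.87553453445435 F [ 0.082  -0.1255 -5.4225]
shift [ 0.0001  0.0003 -0.0307] turn -0.0002049436635208901
hook_throat [239.3, 276.8] [0.4419 0.3379 0.02  ]
snap_hook [323.8, 289.8] [0.4169 0.1612 0.02  ]
right_leg [237.8, 275.9] [0.4437 0.3411 0.02  ]
```

View pics/c6.png

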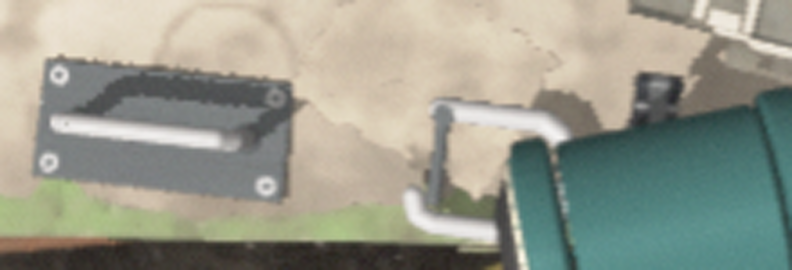

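The hook is lifted (5.4 N weight) and level, its fork at crop (405–570, 100–240), in line with the right leg at (235, 140).

Request:
{"api": "step_arm", "payload": {"series": [0.03,0.001,0,0,0.065,0.0015,0,0,0.09,0.0015,0,0,0.09,0.0015,0,0]}}

```text
time: 12.1
tool_pos: [0.4262, 0.2048, -0.0067]
tcp_rot: [2.333, 2.104, 0.001]
wrist_force: [0.2, -0.3, -4.9]
width: 0.262
grip_force: 78.9
```

```bash
python3 go.py .4150 .114 .024 -6.0; python3 - <<'E'
from h import *
for n in ("top","scene"):
    p=viewer.read_camera(n);b=p["image"][:,:,::-1].copy()
    a=b[235:315,170:345] if n=="top" else b[240:330,240:415]
    a=cv2.resize(a,None,fx=4.5,fy=3.7 if 0 else 4.5,interpolation=cv2.INTER_CUBIC)[:300] if n=="top" else cv2.resize(a,None,fx=4.5,fy=4.5,interpolation=cv2.INTER_CUBIC)[:300]
    print(a.shape);A=a if n=="top" else np.vstack([A,a])
cv2.imwrite("pics/c7.png",A)
E
```

```text
t 12.1 tcp [ 0.4262  0.2048 -0.0067] yaw_y -5.887076230403546 tilt [ 0.0005  0.0005 -1.    ] w 0.2618203531541744 78.8832414150238 F [ 0.1542 -0.2831 -4.9496]
shift [-0.0914 -0.0018 -0.0307] turn 0.0019708915832215845
(300, 788, 3)
(300, 788, 3)
```

View pics/c7.png

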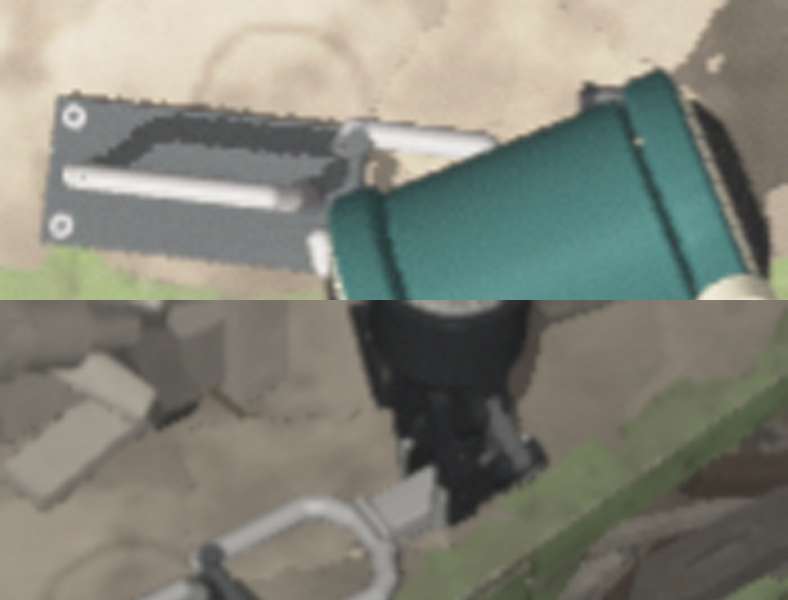

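Top view: the mouth's centre line passes close to the leg at (290, 197); the hinge prong is at (350, 135) and the nose at (318, 250). The hook is aligned, so I'll push it on.

Request:
{"api": "step_arm", "payload": {"series": [0.008,0,0,0,0.016,0,0,0,0.024,0,0,0,0.032,0,0,0,0.032,0,0,0]}}

```text
time: 12.82
tool_pos: [0.429, 0.2351, -0.007]
tcp_rot: [2.334, 2.102, -0.001]
wrist_force: [2.4, -3.8, -6.3]
width: 0.259
grip_force: 78.8
```

Request:
{"api": "step_arm", "payload": {"series": [0.006,0,0,0,0.012,0,0,0,0.018,0,0,0,0.024,0,0,0,0.024,0,0,0]}}

```text
time: 13.45
tool_pos: [0.433, 0.2599, -0.0063]
tcp_rot: [2.335, 2.101, 0.005]
wrist_force: [2.9, -2.0, -7.0]
width: 0.255
grip_force: 78.8
```

Request:
{"api": "step_arm", "payload": {"series": [0.006,0,0,0,0.012,0,0,0,0.018,0,0,0,0.022,0,0,0,0.022,0,0,0]}}

```text
time: 14.08
tool_pos: [0.4334, 0.2815, -0.0068]
tcp_rot: [-2.334, -2.102, 0.001]
wrist_force: [0.2, -0.8, -5.2]
width: 0.254
grip_force: 79.1
```

Request:
{"api": "step_arm", "payload": {"series": [0.003,0,0,0,0.006,0,0,0,0.009,0,0,0,0.009,0,0,0]}}

```text
time: 14.58
tool_pos: [0.435, 0.2901, -0.0067]
tcp_rot: [2.335, 2.102, 0.0]
wrist_force: [-0.7, -0.2, -4.8]
width: 0.258
grip_force: 79.1
```

Request:
{"api": "step_arm", "payload": {"series": [0.002,0,0,0,0.004,0,0,0,0.006,0,0,0,0.006,0,0,0]}}

```text
time: 15.08
tool_pos: [0.435, 0.2927, -0.007]
tcp_rot: [2.331, 2.101, -0.008]
wrist_force: [1.3, -11.5, 1.0]
width: 0.255
grip_force: 79.8
```

The leg is home against the throat. I'll back off a little and lower onto the plate.

Request:
{"api": "step_arm", "payload": {"series": [-0.006,0,0,0,-0.012,0,0,0,-0.012,0,0.003,0,-0.012,0,0.005,0,-0.012,0,0.006,0,-0.012,0,0.007,0,-0.012,0,0.007,0]}}

```text
time: 15.95
tool_pos: [0.4342, 0.284, -0.0133]
tcp_rot: [-2.335, -2.102, 0.0]
wrist_force: [-1.9, -1.7, 1.2]
width: 0.258
grip_force: 80.0
```

Request:
{"api": "step_arm", "payload": {"series": [0,0,0,0,0,0,0,0,0,0,0,0,0,0,0,0,0,0,0,0,0,0,0,0], "gripper": 1}}

```text
time: 16.7
tool_pos: [0.4343, 0.2839, -0.0137]
tcp_rot: [2.335, 2.102, 0.0]
wrist_force: [-0.3, -0.1, 0.0]
width: 1.0
grip_force: 0.0
```

Request:
{"api": "step_arm", "payload": {"series": [0,0,-0.02,0,0,0,-0.06,0,0,0,-0.12,0,0,0,-0.17,0,0,0,-0.17,0,-0.06,0,-0.17,0,-0.12,0,-0.17,0,-0.17,0,-0.17,0]}}

```text
time: 17.7
tool_pos: [0.4149, 0.1129, 0.1549]
tcp_rot: [-2.334, -2.102, 0.003]
wrist_force: [0.5, -0.7, -0.1]
width: 1.003
grip_force: 0.0
```

Request:
{"api": "step_arm", "payload": {"series": [-0.06,0,0,0,-0.12,0,0,0,-0.17,0,0,0,-0.17,0,0,0,-0.17,0,0,0]}}

```text
time: 18.32
tool_pos: [0.3979, -0.054, 0.1554]
tcp_rot: [-2.335, -2.099, 0.001]
wrist_force: [1.1, 0.7, -0.0]
width: 1.0
grip_force: 0.0
```

```bash
python3 - <<'E'
from h import *
np.set_printoptions(precision=4,suppress=True)
s=monitor.read_state();print(s["time"],s["tool_pos"],s["wrist_force"])
for n in("top","scene"):
    p=viewer.read_camera(n);save(p,f"pics/{n}9.png")
    for l,z in [("hook_shank",.012),("hook_throat",.014),("snap_hook",.003),("right_leg",.015),("step_block",0),("sleeve",0),("slot_block",0)]:
        for d in viewer.spot_point(p,l)[:1]: print(n,l,round(d["score"],2),np.round(d["point"],1),onz(p,d["point"],z))
    # gate check: mean brightness along the shut gate in hook frame
    leg=np.array([.4388,.3429]);f=np.array([.1045,.9945]);r=np.array([.9945,-.1045])
    sh=np.array([.4342,.284]);th=sh+.05*f
    for x in (.040,.046,.052,.058,.064,.070,.076):
        print(x,[int(p["image"][int(round(v)),int(round(u))].mean()) for y in np.arange(-.04,.041,.008) for u,v in [proj(p,[*(th+x*f+y*r),.015])]])
E
```

```text
18.325 [ 0.3979 -0.054   0.1554] [ 1.1317  0.7348 -0.0479]
top hook_shank 0.86 [262.5 281.5] [0.4325 0.2901 0.012 ]
top hook_throat 0.92 [238.1 273. ] [0.4497 0.3416 0.014 ]
top snap_hook 0.57 [241.7 279. ] [0.437  0.3357 0.003 ]
top right_leg 0.67 [235.5 275.6] [0.4442 0.3468 0.015 ]
top step_block 0.79 [358.2 174.7] [0.6624 0.0899 0.    ]
top sleeve 0.56 [438.  185.5] [ 0.6404 -0.0807  0.    ]
top slot_block 0.96 [196.2 214.5] [0.5743 0.4376 0.    ]
0.04 [208, 184, 84, 121, 189, 180, 125, 119, 166, 222, 114]
0.046 [218, 196, 80, 122, 221, 152, 124, 120, 146, 209, 107]
0.052 [215, 174, 83, 99, 214, 168, 98, 98, 107, 218, 109]
0.058 [210, 184, 76, 78, 202, 173, 78, 80, 154, 182, 122]
0.064 [220, 195, 101, 94, 221, 141, 99, 74, 124, 164, 160]
0.07 [201, 207, 112, 105, 212, 161, 113, 88, 120, 139, 203]
0.076 [186, 233, 196, 122, 209, 172, 123, 86, 86, 136, 208]
scene hook_shank 0.57 [305.8 302.3] [0.4326 0.2881 0.012 ]
scene hook_throat 0.7 [283. 311.] [0.4447 0.3431 0.014 ]
scene snap_hook 0.86 [288.3 310.6] [0.4446 0.3288 0.003 ]
scene right_leg 0.91 [279.8 313.5] [0.4433 0.3531 0.015 ]
scene step_block 0.61 [308.  212.6] [ 0.665   0.0921 -0.    ]
scene sleeve 0.88 [360.8 192.9] [ 0.6342 -0.0727  0.    ]
scene slot_block 0.78 [213.4 299.6] [0.5782 0.4423 0.    ]
0.04 [105, 161, 79, 79, 81, 80, 80, 87, 162, 142, 136]
0.046 [92, 160, 80, 79, 81, 80, 80, 112, 163, 156, 136]
0.052 [92, 160, 102, 79, 81, 79, 81, 75, 162, 143, 130]
0.058 [93, 161, 103, 68, 69, 55, 67, 103, 162, 95, 124]
0.064 [103, 174, 78, 74, 68, 66, 74, 105, 163, 83, 80]
0.07 [81, 169, 128, 88, 78, 77, 95, 106, 163, 104, 137]
0.076 [79, 161, 167, 153, 81, 79, 79, 82, 161, 127, 133]
```

The gate line shows right across the mouth at 58–64 mm ahead of the throat, the leg sits near the throat, and the other loose things are where they were.

```bash
python3 -c "
from workcell import job;print(job.finish_job())"
```

```text
the job is handed in; nothing more can be done
None
```

The hook is clipped onto the right-hand leg and lies at the foot of the loop with the gate shut, as judged from image brightness, not a gate reading. It has been released and the job is handed in; the hand-in returned no verdict.

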